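# Return the blue coin box to its bay

### The job

You are tidying the counter of a coin laundry after emptying the machines. Put the blue-lidded coin box back into its own bay of the rack, the empty one with the blue label: lower it in rather than drop it, so that it stands flat on the bay's floor, and let go. Leave the yellow and the green coin boxes where they are.

Things in the scene. Friction and masses are not known exactly. Their poses are not given: they have to be found in the camera images.
- blue_box: Loose coin box, blue lid, metal sides, upright on the counter, 90 (x) by 60 (y) by 50 mm high, 0.3 to 0.65 kg. Origin: centre of its underside; z up. Black handle bar over the lid's middle, along x: 60 mm long, 14 wide (y), 14 high, its centre 77 mm above the origin (top 84), on two feet at its ends; only the flat lid (50 mm up) beside it. Pinch it from above across y.
- blue_bay: Fixed grey open bay, sloping blue label along its +x end (60-90 mm out, up to 40 mm high); empty. One of 3 bays (blue, yellow, green; any order) at 130 mm pitch along y on a low rack. Origin: pocket centre, at the bay's underside; z up. Pocket 114 (x) by 84 mm (y), floor 5 mm and rim 34 mm above the origin, walls 5 mm. The box goes in long side along x, either way round, 12 mm free each side.
- yellow_box: Another loose coin box of the same shape on the counter, with a yellow lid, 90 mm (x) by 60 mm (y) and 50 mm high, bare metal sides, with a black handle bar on top; still to be counted, so it stays. Origin: centre of its underside.
- green_box: A third coin box of the same shape with a green lid, already standing in the bay with the green label, 90 mm (x) by 60 mm (y) and 50 mm high, bare metal sides, with a black handle bar on top whose top is 84 mm above the origin; it stays. Origin: centre of its underside.
Mind the look-alikes: they are no part of the job. What is shaped like the blue_box but pink or purple is not meant.

How it is judged:
By the outcome, as a careful person would: the job done as asked, in the order asked, and still so for the second after the job is handed in, with the robot touching nothing.
It also fails if it takes over 40 s, if anything falls off the work surface, if the arm or the gripper's body presses on something with over 40 N, if the wrist force passes 120 N, or if a joint passes its speed limit or range.

### The arm

A 6-joint arm with a two-finger parallel gripper is mounted at the origin on the work surface. World frame = base frame: x ahead of the robot, y to its left, z up, the work surface at z = 0. Lengths are in m, angles in rad, forces in N, time in s.
With the tool pointing down it reaches from about 0.35 to 0.775 m from the base axis. Payload 7.3 kg.
Tool frame: the origin (TCP) lies at the very end of the fingers, on their centre line; the grasp point (between the pads) lies 19 mm behind it; z points along the fingers, y is the line along which they close (so a half turn about z gives the same grasp; the last joint's range is limited). The gripper opens to 92 mm and grips with 3 to 60 N. Pads are 19 mm wide; open, the fingers measure 130 mm over their backs; the gripper's body (75 mm by 190 mm) begins 47 mm behind the grasp point.
Start: joints at [-1.458, 0.342, 1.524, -0, 1.275, -0.146], TCP at [0.134, -0.508, 0.227] pointing down, gripper open.
Joint ranges: [-2.53, 2.53], [-0.77, 2.02], [0.04, 2.7], [-1, 4.14], [0.28, 2.66], [-3.11, 3.11]. Speed limits (rad/s): [2.57, 2.57, 3.14, 3.14, 3.14, 3.14].

### API

Orientations are given as a rotation vector (axis times angle).
In Python, from plant import move_ptp, line_to, move_j, set_gripper, sleep, solve_ik, grab_frame, Unreachable, hand_in, read_t, read_q, read_joint_velocities, read_effort, read_ee_pos, read_ee_rot, read_wrist_force, read_torque, read_opening, read_grasp_force gives the robot as it stands. Calls block until the motion is done:
- move_ptp(position, orientation): joint-space move of the TCP to a pose.
- line_to(position, ori=None, v=0.15, threshold=None): straight line of the TCP; ori=None keeps the orientation; v is the mean speed in m/s. With threshold (N) it stops when the force on the tool has changed by that much, and returns True; else False.
- move_j(angles): joint-space move.
- set_gripper(opening, newtons=None): opening from 0.0 (shut) to 1.0 (fully open); newtons is the grip in N (None keeps the last); returns when the fingers have stopped.
- sleep(seconds).
- solve_ik(position, orientation): joint angles nearest the present ones, or None.
- grab_frame(name): name is "scene" or "side" or "wrist"; returns a dict with "color" (384x512x3 uint8, red, green, blue), "depth" (384x512 float32, m along the optical axis (not along the pixel's ray), 0 where there is no reading), "mtx" (3x3 intrinsics, pixels), "k1" (the pictures are not rectified: a ray, as slopes to the right and down, at radius r is drawn at 1 + k1 r^2 times it, then the intrinsics apply), "world_to_cam" (4x4, takes a point from world to camera coordinates); the wrist camera has in their place "mount" (4x4, takes a point from camera to tool coordinates, whose origin is the TCP and whose axes are the flange's). Camera axes: x right, y down, z forward; pixel columns grow to the right and rows downward; lengths in m; the calibration is good to about 2 mm. A picture is of the moment at which its call begins: read the wrist's pose just before it.
A pose or a line that the arm cannot do raises Unreachable and nothing moves.
- hand_in(): hands the job in; it is judged then, once.
Readings, each from a call of its own:
- read_t(): time.
- read_q(): joint angles.
- read_joint_velocities(): joint speeds.
- read_effort(): joint torques, N m.
- read_ee_pos(): TCP position.
- read_ee_rot(): TCP orientation.
- read_wrist_force(): force on the tool from outside, world axes, zero at the start.
- read_torque(): the same for the moment, N m.
- read_opening(): opening from 0.0 (shut) to 1.0 (fully open).
- read_grasp_force(): force on a finger pad.
Only numpy, scipy, OpenCV 4.12 (cv2) and the standard library are available. Lean on these libraries where they do the work, as an engineer would, in place of code of your own. Each camera call takes 0.05 s, during which the arm holds its last target. There are 200 camera calls.

## Working session

There is one attempt and no reset: what is moved stays moved. The work goes in short steps, each a Python script; the robot and the scene stay as the last script left them, time stands still between calls to the robot, and variables do not carry over. Pictures are saved under pics/ and viewed, at most 10 in all, crops included, and the job is handed in when it is done.

```bash
mkdir -p pics && ls && cat > h.py <<'E'
import numpy as np, cv2
from plant import *
def save(f,n): cv2.imwrite('pics/'+n, f['color'][:,:,::-1])
def slopes(f,uv):
    uv=np.asarray(uv,float).reshape(-1,2); K=f['mtx']
    d=np.c_[(uv[:,0]-K[0,2])/K[0,0],(uv[:,1]-K[1,2])/K[1,1]]; s=d.copy()
    for _ in range(20): s=d/(1+f['k1']*(s**2).sum(1,keepdims=True))
    return s
def w2c(f): return f['world_to_cam']
def to_plane(f,uv,z):
    T=np.linalg.inv(w2c(f)); s=slopes(f,uv); d=np.c_[s,np.ones(len(s))]@T[:3,:3].T; o=T[:3,3]
    return o+d*((z-o[2])/d[:,2])[:,None]
def cloud(f):
    v,u=np.mgrid[:384,:512]; T=np.linalg.inv(w2c(f))
    s=slopes(f,np.c_[u.ravel(),v.ravel()]); z=f['depth'].ravel()[:,None]
    P=np.c_[s*z,z]@T[:3,:3].T+T[:3,3]; P[z[:,0]<=0]=np.nan
    return P.reshape(384,512,3)
def wrist():
    p,r=read_ee_pos(),read_ee_rot(); f=grab_frame('wrist')
    T=np.eye(4); T[:3,:3]=cv2.Rodrigues(np.array(r,float))[0]; T[:3,3]=p
    f['world_to_cam']=np.linalg.inv(T@f['mount']); return f
def hue(f,h0,h1,s=90,v=50):
    return cv2.inRange(cv2.cvtColor(f['color'],cv2.COLOR_RGB2HSV),(h0,s,v),(h1,255,255))
E
python3 - <<'E'
from h import *
fs=[grab_frame(n) for n in('scene','side')]
for f in fs: print(f['mtx'],f['k1'],np.linalg.inv(f['world_to_cam'])[:3,3].round(3),(f['depth']>0).mean())
im=np.vstack([f['color'] for f in fs])
cv2.imwrite('pics/a.png',fs[0]['color'][:,:,::-1]);cv2.imwrite('pics/b.png',fs[1]['color'][:,:,::-1])
for f in fs:
    C=cloud(f)
    for n,a,b in(('y',22,33),('g',40,85),('b',95,125)):
        N,L,S,c=cv2.connectedComponentsWithStats(hue(f,a,b))
        for i in range(1,N):
            if S[i,4]>60: print(n,S[i],c[i].round(),np.nanmedian(C[L==i],0).round(3))
E
```

```text
pics
[[406.52416219   0.         256.96259643]
 [  0.         406.52416219 192.585522  ]
 [  0.           0.           1.        ]] -0.08737004916517506 [0.762 0.536 0.964] 0.9960835774739584
[[444.27124115   0.         251.85482323]
 [  0.         444.27124115 190.31409777]
 [  0.           0.           1.        ]] 0.007179226448441129 [ 0.295 -0.785  0.52 ] 0.9959462483723959
y [212 129  31  19 208] [227. 139.] [ 0.451 -0.137  0.05 ]
g [163 164  38  29 295] [183. 181.] [ 0.621 -0.065  0.063]
g [150 181  21  29 279] [160. 195.] [ 0.687 -0.073  0.039]
b [  0  19  26  52 422] [ 8. 48.] [ 0.998 -1.861 -0.557]
b [276 212  36  22 472] [293. 224.] [0.438 0.187 0.05 ]
b [172 217  24  32 362] [183. 232.] [0.683 0.056 0.039]
b [295 295  14  14 163] [301. 302.] [0.561 0.384 0.17 ]
g [ 61  78  28  25 513] [75. 90.] [0.01  0.56  0.164]
b [ 46   0  23  29 522] [57. 14.] [-0.101  1.074  0.313]
b [208  59  33  32 907] [224.  75.] [ 0.54   1.316 -0.004]
b [267  93  11   8  77] [272.  96.] [0.556 0.372 0.166]
b [205 105  55  27 395] [231. 124.] [0.456 0.503 0.042]
b [283 118  22   8 136] [293. 122.] [0.655 0.503 0.04 ]
b [217 163  42  14 294] [238. 170.] [0.429 0.171 0.05 ]
b [343 178  20  16  97] [353. 186.] [0.677 0.058 0.042]
```

View pics/a.png

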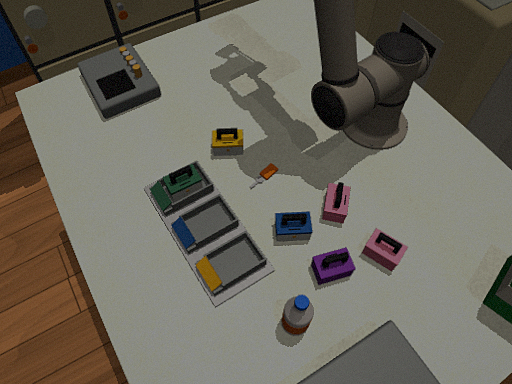

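View pics/b.png

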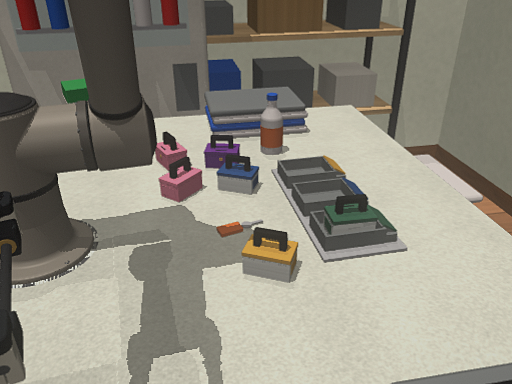

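The scene view shows the blue box at (293,224), the empty blue-label bay at (205,222), the green box in its bay, and the yellow box at (227,139). Purple and pink decoys stand near the blue box. The side view agrees. Next I'll look from above with the wrist camera.

```bash
cat >> h.py <<'E'
def down(yaw):  # tool z down, tool x at yaw in world
    c,s=np.cos(yaw),np.sin(yaw)
    return cv2.Rodrigues(np.array([[c,s,0],[s,-c,0],[0,0,-1.]]))[0].ravel()
E
python3 - <<'E'
from h import *
print(read_t(),read_ee_rot(),down(0)); print(grab_frame('wrist')['mount'].round(3))
for n,p in(('bay',(0.52,0.06,0.36)),('box',(0.40,0.18,0.33))):
    move_ptp(p,down(0)); sleep(0.3); f=wrist(); save(f,f'w_{n}.png'); np.save(n+'.npy',f,allow_pickle=True)
    print(n,read_t(),read_q())
a,b=[cv2.imread(f'pics/w_{n}.png') for n in('bay','box')]
cv2.imwrite('pics/w.png',cv2.resize(np.vstack([a,b]),(400,600)))
E
```

```text
0.1 [-3.11398016e+00 -4.05243908e-01  2.93803146e-06] [3.14159265 0.         0.        ]
[[-0.    -0.958 -0.288  0.078]
 [ 1.    -0.     0.     0.   ]
 [-0.001 -0.288  0.958 -0.158]
 [ 0.     0.     0.     1.   ]]
bay 2.9833 [-3.20524798e-02  2.73633594e-01  1.25961429e+00 -1.73086877e-06
  1.60841671e+00  1.53915161e+00]
box 4.0583 [ 2.46275133e-01  1.14762361e-01  1.53915742e+00 -6.43118461e-05
  1.48800022e+00  1.81836560e+00]
```

View pics/w.png

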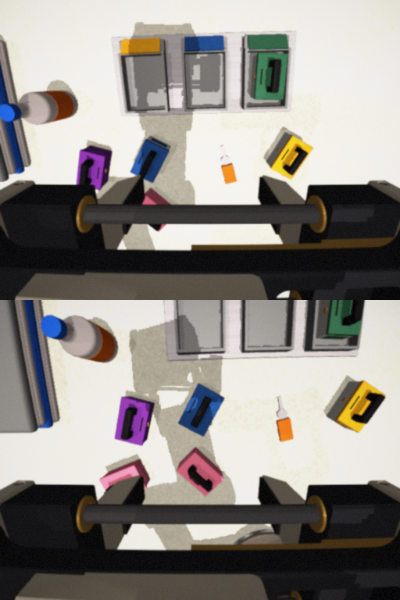

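The wrist views show the blue box turned, at about (200,408) in the lower half. A pink box and the purple box stand close by. The blue bay is in the middle of the rack at about (205,80) in the upper half, and it's empty. Now I'll measure.

```bash
python3 - <<'E'
from h import *
def rect(P):
    (c,s,a)=cv2.minAreaRect(P[:,:2].astype(np.float32)*1000)
    b=cv2.boxPoints((c,s,a)); e=max((b[1]-b[0],b[2]-b[1]),key=lambda v:np.hypot(*v))
    return np.round(c,1),np.round(sorted(s),1),round(np.degrees(np.arctan2(e[1],e[0]))%180,1)
def near(P,x,y,r): return np.hypot(P[...,0]-x,P[...,1]-y)<r
box=np.load('box.npy',allow_pickle=True).item(); bay=np.load('bay.npy',allow_pickle=True).item()
for nm,f in(('box',box),('bay',bay),('scene',grab_frame('scene')),('side',grab_frame('side'))):
    C=cloud(f); print('==',nm,(f['depth']>0).mean())
    uv=np.argwhere((hue(f,95,125)>0)&near(C,.435,.18,.08)&(C[...,2]>.04))[:,::-1]
    if len(uv)>20:
        P=to_plane(f,uv,.05); print('lid',len(uv),rect(P),'z',np.nanmedian(C[uv[:,1],uv[:,0],2]).round(4))
        m=near(C,.435,.18,.06)&(C[...,2]>.074)&(C[...,2]<.095)
        uv=np.argwhere(m)[:,::-1]
        if len(uv)>9: print('handle top',len(uv),rect(to_plane(f,uv,.084)),rect(C[m]),np.nanpercentile(C[m][:,2],[50,95]))
    # bay
    m=(hue(f,95,125)>0)&near(C,.683,.056,.06); uv=np.argwhere(m)[:,::-1]
    if len(uv)>20: print('label',rect(C[m]),'z',np.nanpercentile(C[m][:,2],[5,95]).round(4))
    q=near(C,.605,.06,.03); print('pocket z',np.nanmedian(C[q][:,2]).round(4),np.nanpercentile(C[q][:,2],[1,99]).round(4))
    fl=(abs(C[...,0]-.605)<.075)&(abs(C[...,1]-.058)<.058)&(C[...,2]>.03)&(C[...,2]<.045)&(hue(f,95,125)==0)
    P=C[fl]; print('rim',len(P),np.median(P[:,2]) if len(P) else 0)
    fl=near(C,.605,.06,.075)&(C[...,2]<.018)&(C[...,2]>.004)
    N,L,S,c=cv2.connectedComponentsWithStats(fl.astype(np.uint8),connectivity=4)
    for i in range(1,N):
        if S[i,4]>150: print('floor',S[i,4],rect(C[L==i]),np.median(C[L==i][:,2]).round(4))
E
```

```text
== box 0.9958648681640625
lid 1700 (array([431.9, 179.8]), array([57.8, 87.4]), np.float32(151.8)) z 0.0498
handle top 400 (array([431.7, 179.4]), array([14.1, 59.1]), np.float32(152.9)) (array([431.5, 179.4]), array([14. , 59.4]), np.float32(152.0)) [0.08345886 0.08477247]
pocket z 0.0128 [0.0106 0.0151]
rim 974 0.04125704959302773
floor 1693 (array([576.9,  87.7]), array([ 70.6, 144.7]), np.float32(42.1)) 0.0078
floor 3091 (array([598.3,  47.8]), array([80.3, 85.6]), np.float32(1.3)) 0.0128
== bay 0.9962972005208334
lid 1215 (array([433.2, 178.9]), array([57.9, 89.5]), np.float32(151.9)) z 0.0497
handle top 273 (array([435.6, 177. ]), array([14.2, 56.8]), np.float32(151.5)) (array([433.2, 178.6]), array([14.2, 56.1]), np.float32(151.6)) [0.08340003 0.08477547]
label (array([682.1,  53.5]), array([29.6, 79.1]), np.float32(91.7)) z [0.0309 0.0469]
pocket z 0.0127 [0.0106 0.0147]
rim 909 0.04152454127892968
floor 3357 (array([608.4,  51.2]), array([ 84.3, 114.6]), np.float32(1.8)) 0.0128
floor 1021 (array([603.3, 117.6]), array([ 33.6, 123.8]), np.float32(2.0)) 0.0077
floor 284 (array
[... 444 characters left out ...]
89 0.017 ]
rim 454 0.04026884439769768
floor 1012 (array([607. ,  45.1]), array([ 72.5, 110.4]), np.float32(2.9)) 0.013
floor 396 (array([600.7, 108.5]), array([ 28.9, 128.4]), np.float32(7.0)) 0.0084
== side 0.9957529703776041
lid 282 (array([428.6, 174.3]), array([68.9, 89.6]), np.float32(152.4)) z 0.0499
handle top 144 (array([427.7, 167.8]), array([32.6, 63.6]), np.float32(151.7)) (array([428.9, 178.1]), array([14.6, 59.8]), np.float32(151.2)) [0.08148125 0.0848154 ]
label (array([680.3,  53. ]), array([30.1, 81.4]), np.float32(91.0)) z [0.0312 0.0478]
pocket z 0.013 [0.0112 0.0151]
rim 626 0.03818967141743823
floor 386 (array([614.2,  76.9]), array([42.3, 99.2]), np.float32(0.5)) 0.0132
```

```bash
python3 - <<'E'
from h import *
R=down(np.radians(-28)); x,y=.4322,.1793
set_gripper(0.5); move_ptp((x,y,.16),R)
print(line_to((x,y,.058),v=.08,threshold=12), read_ee_pos())
sleep(.2); w0=np.array(read_wrist_force())
set_gripper(0,45); print('open mm',read_opening()*92,read_grasp_force())
line_to((x,y,.065),v=.03); line_to((x,y,.165),v=.12); sleep(.3)
print('dF',np.array(read_wrist_force())-w0,read_torque(),read_grasp_force(),read_opening()*92,read_t())
f=wrist(); s=grab_frame('scene'); d=grab_frame('side')
cv2.imwrite('pics/lift.png',cv2.resize(np.hstack([f['color'],d['color']])[:,:,::-1],(800,300)))
for n,g in(('wrist',f),('side',d)):
    C=cloud(g); m=(hue(g,95,125)>0)&(np.hypot(C[...,0]-x,C[...,1]-y)<.08)&(C[...,2]>.1)
    P=C[m]; print(n,len(P),cv2.minAreaRect(P[:,:2].astype(np.float32)*1000))
    A=np.c_[P[:,:2]-[x,y],np.ones(len(P))]; k=np.linalg.lstsq(A,P[:,2],rcond=None)[0]; print('plane',k.round(4))
E
```

```text
False [0.43252773 0.17936045 0.05841216]
open mm 13.759539144701371 44.99758243560791
dF [-0.35595252 -0.50377425 -4.49206425] [0.04859597 0.03800542 0.00746267] 44.99671518802643 13.538395050912088 9.6833
wrist 5087 ((431.5848388671875, 179.42926025390625), (58.636817932128906, 89.49544525146484), 61.817691802978516)
plane [-0.1567  0.0847  0.1597]
side 317 ((425.6820068359375, 165.809814453125), (77.55708312988281, 98.17464447021484), 74.3489761352539)
plane [-0.0506  0.0058  0.1565]
```

View pics/lift.png

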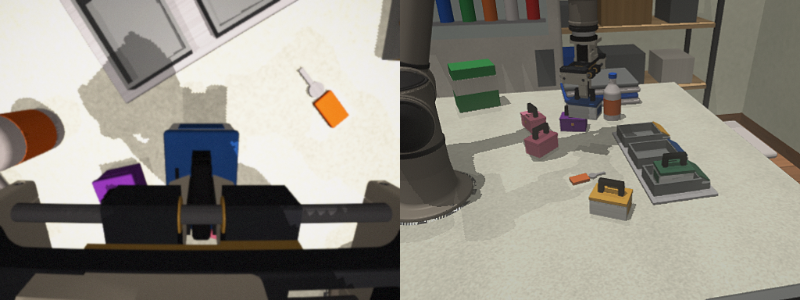

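The blue box is held by its handle: lid at (200,155) in the wrist view, box clear of the counter at (580,100) in the side view. The plane fit suggests a tilt along the handle, so I'll check that with a robust fit before moving on.

```bash
cat >> h.py <<'E'
def lidfit():
    p=np.array(read_ee_pos()); R=cv2.Rodrigues(np.array(read_ee_rot(),float))[0]; f=wrist(); C=cloud(f)
    m=(hue(f,95,125)>0)&(np.hypot(C[...,0]-p[0],C[...,1]-p[1])<.08)&(abs(C[...,2]-p[2])<.03)
    P=(C[m]-p)@R   # tool frame
    k=np.zeros(3); ok=np.ones(len(P),bool)
    for _ in range(8):
        k=np.linalg.lstsq(np.c_[P[ok,:2],np.ones(ok.sum())],P[ok,2],rcond=None)[0]
        r=abs(P[:,2]-np.c_[P[:,:2],np.ones(len(P))]@k); ok=r<max(.0015,np.median(r)*2)
    return k,ok.sum(),len(P),np.percentile(P[ok],[1,99],axis=0),np.degrees(np.arctan(k[:2]))
E
python3 - <<'E'
from h import *
np.set_printoptions(precision=4,suppress=True)
for o in lidfit(): print(o)
print(read_t(),read_grasp_force(),read_torque(),read_wrist_force())
E
```

```text
[0.0033 0.001  0.0081]
4519
4871
[[ 0.0026 -0.0286  0.0069]
 [ 0.0439  0.0287  0.0096]]
[0.1917 0.059 ]
9.8833 44.996774196624756 [0.038  0.0424 0.0064] [-0.2019 -0.3448 -4.6041]
```

The robust fit gives a tilt under 0.2° with the box centred in the grip, so the first result came from side-wall pixels. I'll carry it over and lower it.

```bash
python3 - <<'E'
from h import *
np.set_printoptions(precision=4,suppress=True)
x,y=.608,.0512
move_ptp((x,y,.175),down(np.radians(1.8))); sleep(.2)
print(read_ee_pos(),lidfit()[4])
line_to((x,y,.085),v=.08); sleep(.2)
print('touch',line_to((x,y,.067),v=.015,threshold=2.5),read_ee_pos(),read_wrist_force(),read_t())
f=wrist(); save(f,'low.png'); print(lidfit()[4])
E
```

```text
[0.6073 0.0524 0.1753] [0.3132 0.0968]
touch True [0.6079 0.0513 0.0709] [-0.9183 -0.6209  6.3474] 13.3583
[23.0304  0.0557]
```

View pics/low.png

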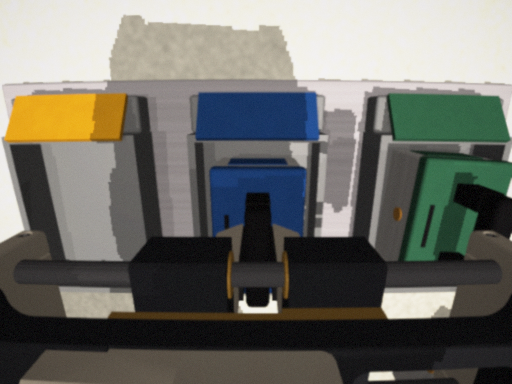

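The blue box (lid at (257,200)) sits inside the bay with the blue label. Contact came at TCP z 0.0709, matching the predicted floor height; the 23° reading is the label. Releasing now.

```bash
python3 - <<'E'
from h import *
np.set_printoptions(precision=4,suppress=True)
x,y,z=read_ee_pos(); set_gripper(0.5); sleep(.2)
line_to((x,y,.12),v=.06); line_to((x,y,.25),v=.15); move_ptp((.50,y,.36),down(np.radians(1.8))); sleep(.4)
f=wrist(); save(f,'end.png'); C=cloud(f)
m=(hue(f,95,125)>0)&(abs(C[...,0]-.608)<.05)&(abs(C[...,1]-.051)<.04)&(C[...,2]>.055)&(C[...,2]<.07)
P=C[m]; print(len(P),cv2.minAreaRect(P[:,:2].astype(np.float32)*1000),np.linalg.lstsq(np.c_[P[:,:2]-[.608,.051],np.ones(len(P))],P[:,2],rcond=None)[0])
print(read_t(),read_wrist_force())
E
```

```text
1864 ((606.8487548828125, 50.97007751464844), (88.41287994384766, 59.31635665893555), 1.859075665473938) [ 0.0022 -0.0021  0.0627]
17.5083 [-0.6094 -0.1757  0.5745]
```

View pics/end.png

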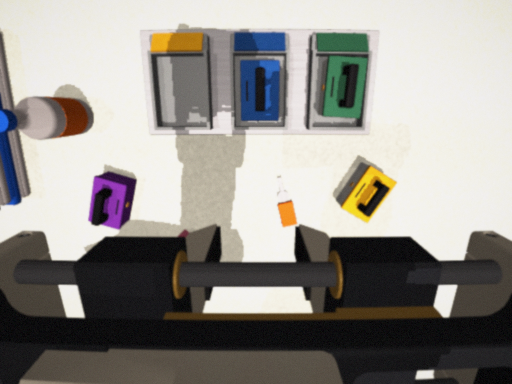

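The blue box stands flat and centred in the blue bay at (260,88), with its lid at z 0.0627 (floor height plus 50 mm). The green (347,85) and yellow (366,192) boxes haven't moved.

```bash
python3 -c "
from plant import *
print(hand_in())"
```

```text
the job is handed in; nothing more can be done
None
```

The blue coin box is back in its blue-label bay, lowered in, standing flat and released; the yellow and green boxes were left alone, and I handed the job in at about 17.5 s.

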